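Clip the wash rack shut and hold the ultrasonic bath's lid open

ROBOT

A 6-joint arm with a two-finger parallel gripper is mounted at the origin on the work surface. World frame = base frame: x ahead of the robot, y to its left, z up, the work surface at z = 0. Lengths are in mm, angles in rad, forces in N, time in s.
With the tool pointing down it reaches from about 350 to 875 mm from the base axis. Payload 4.2 kg.
Tool frame: the origin (TCP) lies midway between the tips of the shut fingers; the grasp point (between the pads) lies 19 mm behind it (r.pinch_z is the distance from the TCP to the grasp point, in mm); z points along the fingers, x is the direction in which the jaws open and shut, and the axes are right-handed (so a half turn about z gives the same grasp; the last joint's range is limited). The gripper opens to 85 mm and grips with 20 to 120 N. Pads are 22 mm wide; open, the fingers measure 114 mm over their backs; the gripper's body (76 mm by 85 mm) begins 54 mm behind the grasp point. The pads swing forward as they close: fully open they stand 13 mm farther back than shut.
Start: joints at [1.535, 0.385, 0.008, 0, -1.194, -0.259], TCP at [181.561, 598.026, 231.312] pointing down, gripper open.
Joint ranges: [-3.14, 3.14], [-1.21, 2.06], [-1.07, 1.41], [-3.16, 2.05], [-2.99, -0.16], [-3.1, 3.1]. Speed limits (rad/s): [2.79, 2.79, 3.14, 3.14, 3.14, 3.14].

INTERFACE

Orientations are given as a 3x3 rotation matrix whose columns are the frame's x, y, z axes.
In Python, from workcell import r gives the robot as it stands.
- The arm moves only by the tool move_arm, never from a script. Its arguments are lists of equal length, an entry for each row: "travel": the shift along the tool's x, y, z in units of 40 mm (1.0 is 40 mm), a list of three; "rotation": the turn, a rotation vector about the tool's x, y, z in units of 10 degrees (1.0 is 10 degrees), a list of three; "grip": the finger opening in mm, from 0 to 85.4. A call has 1 to 10 rows; each row is the pose to reach, as a shift and turn from the pose commanded when the call began, along the tool's axes at that moment; what a row does not reach only later rows make up. A row lasts 1/8 s, in which the tool goes at most 62.5 mm and 10.7 degrees, less where a joint would pass 70% of its speed; a pose out of reach is approached as far as the arm can. A call with a gripper value outside its range is refused whole. The fingers move at their own pace and stop on an object; "force" is the grip in N (left out, the last holds). Time passes only in rows, so rows that repeat a pose let the fingers close. It gives the time, the measured TCP pose, the force and the opening at its end, in the units of the state.
- r.get_obs(): the state, without advancing time (a new reading comes with each control period).
- r.camera(name): name is "scene" or "side" or "wrist"; returns a dict with "color" (400x640x3 uint8, red, green, blue), "K" (3x3 intrinsics, pixels), "k1" (the pictures are not rectified: a ray, as slopes to the right and down, at radius r is drawn at 1 + k1 r^2 times it, then the intrinsics apply), "R" (3x3) and "t" (3): a world point X has camera coordinates R X + t. Camera axes: x right, y down, z forward; pixel columns grow to the right and rows downward; lengths in mm; the calibration is good to about 2 mm. A picture is of the moment at which its call begins. There is no depth.
- r.sign_off(): hands the job in, once; it reports no verdict.
The state is a dict: "time_s": time; "qpos": joint angles; "qd": joint speeds; "effort": joint torques, N m; "position": TCP position; "orientation": TCP orientation; "force": force on the tool from outside, world axes, zero at the start; "torque": the same for the moment, N m; "opening": finger opening in mm.
Only numpy, scipy, OpenCV 4.12 (cv2) and the standard library are available. Lean on these libraries where they do the work, as an engineer would, in place of code of your own. Each camera call takes 0.05 s, during which the arm holds its last target. There are 200 camera calls.

TASK

The printed parts in the wash rack are to go into the ultrasonic bath. Swing the rack's hold-down bar shut over them until it snaps home in its catch, then lift the bath's lid and hold it open at about 60 degrees from closed, so that a colleague across the bench can lower the rack in. The lid falls shut by itself, so finish while still holding it there; leave the rack standing where it is with its prints, and the other things on the bench in their places.

Things in the scene. Friction and masses are not known exactly. Their poses are not given: they have to be found in the camera images.
- bath: Table-top ultrasonic bath, a fixed stainless box 170 (x) x 270 (y) x 180 mm high under a hinged lid. Origin: centre of its underside. Its +x side carries the black control panel with blue display; its -x side (towards the robot) carries the lid's hinge. It does not move.
- lid: The bath's stainless lid (about 0.4 kg), a 5 mm plate 176 x 274 mm. Origin on the hinge line, 88 mm to -x of the bath's centre and 184 mm above the bench; with the lid shut its axes are the bath's: x runs from the hinge to the free edge (180 mm from the hinge), y along the hinge, z out of the lid. Plate top at z = 4.5 mm (a pressed middle field at 7 mm).
- lid_angle (a joint): Opening angle of the lid, rad: 0 shut, grows as the free edge (the bath's +x side) rises and swings towards the robot; stop at 1.35. The hinge has next to no friction: let go, the lid falls shut from any angle. 60 degrees is 1.047.
- lid_handle (a point): Middle of the lid's handle: a round black bar 14 mm thick, 124 mm long, parallel to the hinge, at x = 143, z = 41 mm of the lid (225 mm above the bench when shut, 328 mm at 60 degrees), on two 13 mm posts 52 mm either side of the middle; 27 mm free under it. Being round it turns between the finger pads, so a gripper that keeps pointing down can hold it all the way.
- lid_hinge (a point): Middle of the lid's hinge line, which runs along the bath's y.
- rack: Loose stainless wash rack (about 1 kg, rubber feet) holding three prints. Base plate 104 (x) x 206 (y) mm, low wire rails to 36 mm, a pivot post at its -y end and a catch plate with a brass spring plunger at its +y end, top at 75 mm. Origin: underside, centre. Bay floors at z = 11 mm; bays centred at y = -58, 0 and +66 mm.
- keeper: The rack's hold-down bar: a flat steel bar 10 mm wide, 176 mm long from pivot to tip pin, underside 60 mm and top 68 mm above the bench, over all the prints (up to 51 mm). It swings level. Origin on the pivot axis, 60 mm above the bench, at y = -88 mm of the rack; its own y axis runs along the bar to the tip.
- keeper_angle (a joint): Angle of the hold-down bar, rad: 0 fully shut, along the rack's +y against its stop; grows as it swings open, counter-clockwise from above, towards the rack's -x (stop at 1.4). It stays where it is left. From 0.065 rad down it takes a push of about 2 N at the knob to snap past the plunger; below about 0.03 the plunger drives it home and keeps it there.
- keeper_knob (a point): Red upright knob on the bar, 14 mm across, from 68 to 100 mm above the bench, 136 mm from the pivot; this point is on its axis 84 mm above the bench.
- keeper_hinge (a point): Pivot axis of the bar (vertical), 84 mm above the bench.
- print_gear: Teal printed gear, 43 mm across, 24 mm high with its hub, in the rack's -y bay. Origin: underside, centre.
- print_bracket: Teal printed L bracket, 42 x 36 x 40 mm, in the middle bay. Origin: underside, centre.
- print_duct: Blue printed air duct, a flared tube up to 42 mm across, 38 mm high, in the +y bay. Origin: underside, centre.
- hammer: Wood-handled hammer lying down, 270 mm long along its x axis, head at +x. Origin: underside, middle. Bystander.
- screwdriver: Red-handled screwdriver lying down, 190 mm long along its x axis, 26 mm thick. Origin: underside, middle. Bystander.
- figurine: Teal printed owl figurine, 52 mm across, 66 mm high. Origin: underside, centre. Bystander.
- glue_stick: Standing glue stick, white with a purple cap, 27 mm across, 81 mm high. Origin: underside, centre. Bystander.
- spool: Small spool of blue filament lying flat, 120 mm across, 50 mm high. Origin: underside, centre. Bystander.
Things that resemble listed ones, but are neither listed nor needed, are in the scene too. What is shaped like the print_bracket but black or pink is not meant.

How it is judged (in metres and radians):
On the way, in this order (a step that is already met when the one before it is completed fails the run):
1. the hold-down bar is shut, snapped into its catch, while the lid is still down (value of joint keeper_angle below 0.02 rad and value of joint lid_angle below 0.1 rad), for 0.2 s.
2. the fingers hold the lid open at about 60 degrees (value of joint lid_angle between 0.93 and 1.16 rad and contact force between the fingers and lid above 0.5 N), for 0.5 s.
At the end, for the whole second after the job is handed in: The robot's fingers hold the lid, still, at 60 degrees (53 to 66); the hold-down bar sits home in its catch (within 0.02 rad of its stop); the rack stands level and at rest with the three prints in their bays (all of step 2 and value of joint keeper_angle below 0.02 rad and velocity of joint lid_angle between -0.15 and 0.15 rad/s and angle between rack's own z axis and vertical below 0.1 rad and linear speed of rack below 0.03 m/s and z of print_gear in the frame of rack between 0.004 and 0.02 m and x of print_gear in the frame of rack between -0.04 and 0.04 m and y of print_gear in the frame of rack between -0.0875 and -0.0275 m and z of print_bracket in the frame of rack between 0.004 and 0.02 m and x of print_bracket in the frame of rack between -0.04 and 0.04 m and y of print_bracket in the frame of rack between -0.03 and 0.03 m and z of print_duct in the frame of rack between 0.004 and 0.02 m and x of print_duct in the frame of rack between -0.04 and 0.04 m and y of print_duct in the frame of rack between 0.03 and 0.09 m); the arm keeps its last pose, push and grip.
It fails at once if the rack is shoved more than 40 mm from where it stood (distance of rack from where it was at the start of the episode above 0.04 m).
It fails at once if a thing on the bench that is not part of the job (hammer, screwdriver, figurine, glue stick, spool) is moved more than 25 mm (distance of any of hammer, screwdriver, figurine, glue_stick, spool from where it was at the start of the episode above 0.025 m).
It also fails if it takes over 53 s, if anything falls off the work surface, if the arm or the gripper's body presses on something with over 40 N, if the wrist force passes 120 N, or if a joint passes its speed limit or range.

## Working session

There is one attempt and no reset: what is moved stays moved. The work goes in short steps, Python scripts to look and compute and a tool call to move; the robot and the scene stay as the last step left them, time stands still between calls to the robot, and variables do not carry over. Pictures are saved under pics/ and viewed, about 8 in all and at most 12, crops included, and the job is handed in when it is done.

Besides the shell and the picture viewer there is one more tool, called after "Emit:" in YAML: its name, and indented under it one key for each argument. move_arm: Moves the arm, as the interface text tells. Its arguments: {"type":"object","properties":{"travel":{"type":"array","items":{"type":"array","items":{"type":"number"}}},"rotation":{"type":"array","items":{"type":"array","items":{"type":"number"}}},"grip":{"type":"array","items":{"type":"number"}},"force":{"type":"number"}},"required":["travel","rotation","grip"]}

```bash
ls; mkdir -p pics; cat > h.py <<'E'
import numpy as np, cv2
from workcell import r
def snap(name,fn=None):
    c=r.camera(name)
    if fn: cv2.imwrite('pics/'+fn,c['color'][:,:,::-1])
    return c
def ray(c,u,v):
    K=np.array(c['K']);k=c['k1'];d=np.array([(u-K[0,2])/K[0,0],(v-K[1,2])/K[1,1]]);p=d.copy()
    for _ in range(20): p=d/(1+k*(p@p))
    R=np.array(c['R']);o=-R.T@np.array(c['t']);w=R.T@np.array([p[0],p[1],1]);return o,w/np.linalg.norm(w)
def onz(c,u,v,z):
    o,w=ray(c,u,v);return o+w*(z-o[2])/w[2]
def tri(*rs):
    A=sum(np.eye(3)-np.outer(w,w) for o,w in rs);b=sum((np.eye(3)-np.outer(w,w))@o for o,w in rs)
    X=np.linalg.solve(A,b);return X,[np.linalg.norm(np.cross(X-o,w)) for o,w in rs]
def proj(c,X):
    p=np.array(c['R'])@np.array(X,float)+np.array(c['t']);q=p[:2]/p[2];q=q*(1+c['k1']*(q@q));K=np.array(c['K']);return K[0,0]*q[0]+K[0,2],K[1,1]*q[1]+K[1,2]
E
python3 - <<'E'
from h import *
import pickle
C={n:snap(n) for n in('scene','side','wrist')}
pickle.dump(C,open('c0.pkl','wb'))
cv2.imwrite('pics/scene0.png',C['scene']['color'][:,:,::-1]);cv2.imwrite('pics/side0.png',C['side']['color'][:,:,::-1]);cv2.imwrite('pics/wrist0.png',C['wrist']['color'][:,:,::-1])
for n,c in C.items(): print(n,np.round(-np.array(c['R']).T@c['t']),np.round(c['R'],2).tolist(),c['k1'],c['K'][0][0])
o=r.get_obs();print(o['time_s'],np.round(o['position'],1),np.round(o['orientation'],3).tolist(),o['opening'],r.pinch_z)
E
```

```text
pics
scene [1015. -371.  834.] [[0.67, 0.74, -0.0], [0.55, -0.5, -0.67], [-0.5, 0.45, -0.74]] -0.01519994833052872 366.616914861037
side [ 270.  951. 1127.] [[-0.96, -0.3, -0.02], [-0.2, 0.68, -0.7], [0.22, -0.67, -0.71]] 0.03395110387005772 499.94899831668886
wrist [262. 572. 374.] [[-0.29, -0.96, 0.0], [-0.9, 0.28, 0.33], [-0.31, 0.09, -0.94]] 0.016286655310657663 281.5087419018397
0.15 [181.5 597.6 230.5] [[-0.291, -0.957, -0.0], [-0.957, 0.291, -0.002], [0.002, -0.0, -1.0]] 85.44542712903949 18.700000000000003
```

View pics/scene0.png

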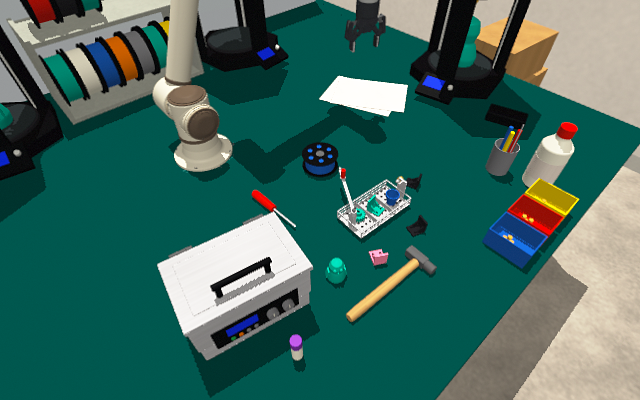

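View pics/side0.png

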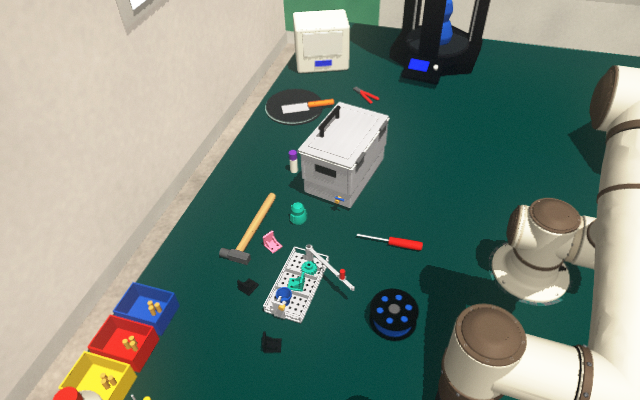

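The scene view shows the bath with its black handle at about (240,278), the rack at (375,208), the red knob at (343,172) and the spool at (320,160). The side view shows the knob at (342,272), the rack at (295,285) and the handle at (328,122). Next I'll enlarge both views and measure.

```bash
python3 - <<'E'
from h import *
import pickle
C=pickle.load(open('c0.pkl','rb'))
def crop(n,u,v,w,h,s): return cv2.resize(C[n]['color'][v:v+h,u:u+w,::-1],None,fx=s,fy=s,interpolation=cv2.INTER_CUBIC)
a=crop('scene',325,155,100,75,4);b=crop('side',255,235,100,75,4);d=crop('scene',155,210,160,120,2.5);e=crop('side',285,95,120,90,10/3)
cv2.imwrite('pics/comp.png',np.vstack([np.hstack([a,b]),np.hstack([d,e])]))
def red(n,u0,u1,v0,v1):
    im=C[n]['color'][v0:v1,u0:u1].astype(int);m=((im[...,0]>120)&(im[...,1]<80)&(im[...,2]<80)).astype(np.uint8)
    k,l,st,ce=cv2.connectedComponentsWithStats(m);return [(st[i].tolist(),ce[i]+[u0,v0]) for i in range(1,k)]
print(red('scene',325,365,160,200),red('side',325,360,255,290))
def black(n,u0,u1,v0,v1,t=60):
    im=C[n]['color'][v0:v1,u0:u1].astype(int);m=(im.max(2)<t).astype(np.uint8)
    k,l,st,ce=cv2.connectedComponentsWithStats(m);return [((st[i]+[u0,v0,0,0,0]).tolist(),ce[i]+[u0,v0]) for i in range(1,k) if st[i][4]>15]
print(black('scene',200,290,250,310),black('side',310,345,95,140))
E
```

```text
[([16, 8, 5, 11, 41], array([342.75609756, 172.95121951]))] [([15, 14, 5, 10, 48], array([341.91666667, 273.5       ]))]
[([211, 257, 61, 41, 498], array([240.41767068, 275.16465863])), ([257, 292, 33, 18, 219], array([276.10045662, 302.7716895 ]))] [([319, 106, 21, 31, 144], array([328.86111111, 119.61805556]))]
```

View pics/comp.png

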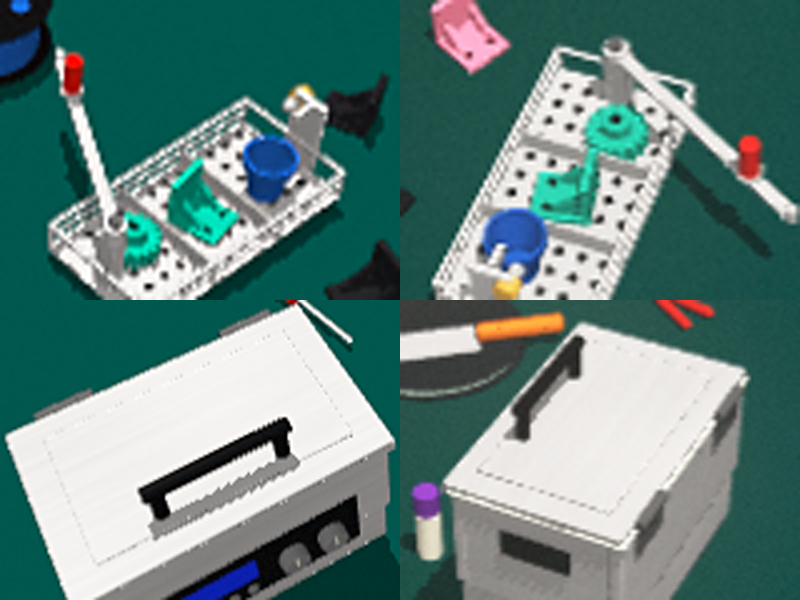

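The composite shows the bar open by about 70° towards the rack's -x. The pivot top is at scene (353.7,209.5) and side (309.2,246.2). The handle bar runs from scene (214,288) to (270,260), and from side (321,128) to (338,107).

```bash
python3 - <<'E'
from h import *
import pickle
C=pickle.load(open('c0.pkl','rb'));S,D=C['scene'],C['side']
def T(n,a,b):
    X,e=tri(ray(S,*a),ray(D,*b));print(n,X.round(1),np.round(e,1));return X
k=T('knob',(342.8,173),(341.9,273.5));p=T('pivot',(353.7,209.5),(309.2,246.2));T('plunger',(400,179.5),(282.5,306))
for a in [(213.8,287.6),(269.8,260)]:
  for b in [(338.4,107),(320.7,128)]: T('h',a,b)
T('hmid',(240.4,275.2),(328.9,119.6))
print('knob@84',onz(S,342.8,173,84).round(1),onz(D,341.9,273.5,84).round(1))
print('pivot@72',onz(S,353.7,209.5,72).round(1),onz(D,309.2,246.2,72).round(1))
# lid corners
for n,c,l in(('S',S,[(157,264.5),(274.5,211),(313,258)]),('D',D,[(298.5,153.5),(388,120),(344.5,106),(372.5,171) ])):
    for q in l: print(n,q,onz(c,*q,188).round(1))
# rack base corners on z~36
for n,c,l in(('S',S,[(337,215),(387,180),(411,197)]),('D',D,[(295,247),(328,257)])):
    for q in l: print(n,q,onz(c,*q,36).round(1))
# other things
for nm,u,v,z,c in(('spool',394,313,50,D),('glue',293,153,81,D),('owl',298,207,60,D),('spoolS',320,154,50,S),('pink',272,241,20,D),('blk',247,286,20,D),('blk2',272,343,20,D)): print(nm,onz(c,u,v,z).round())
E
```

```text
knob [470.  217.8  86.9] [0.9 0.9]
pivot [583.3 146.8  73. ] [2.2 2.2]
plunger [589.4 339.7  66.3] [3. 3.]
h [ 627.  -288.3  224. ] [2.6 2.6]
h [ 641.3 -262.9  184.4] [37.4 37.4]
h [ 636.1 -199.9  264.1] [38.6 38.6]
h [ 648.3 -173.5  223.1] [2.5 2.5]
hmid [ 637.3 -232.8  215.8] [1.4 1.4]
knob@84 [468.8 220.5  84. ] [469.8 215.2  84. ]
pivot@72 [584.8 148.3  72. ] [581.8 144.7  72. ]
S (157, 264.5) [ 480.7 -341.3  188. ]
S (274.5, 211) [528.7 -70.5 188. ]
S (313, 258) [687.  -91.1 188. ]
D (298.5, 153.5) [686.9 -86.4 188. ]
D (388, 120) [ 471.7 -315.8  188. ]
D (344.5, 106) [ 622.1 -351.3  188. ]
D (372.5, 171) [463.3 -72.3 188. ]
S (337, 215) [546.9 122.7  36. ]
S (387, 180) [549.4 337.5  36. ]
S (411, 197) [645.4 334.7  36. ]
D (295, 247) [629.8 131.1  36. ]
D (328, 257) [530.7 138.7  36. ]
spool [321. 269.  50.]
glue [ 752. -202.   81.]
owl [664.   3.  60.]
spoolS [329. 256.  50.]
pink [706. 117.  20.]
blk [713. 281.  20.]
blk2 [588. 416.  20.]
```

The measurements hold together:
- Knob to pivot is 134 mm against 136 mm in the text.
- Handle height is about 224 mm against 225 mm.
- The rack is yawed about -1.5° and the bath about -10°.
- The bar is open by about 1.03 rad.

I'll write a planner that prints moves in tool units, then approach the knob with the jaws along its tangent.

```bash
cat >> h.py <<'E'
from scipy.spatial.transform import Rotation as Ro
def Rt(yaw,tilt=0):
    # jaw axis at yaw (deg), tool down, tilt about tool y (deg)
    a=np.radians(yaw);x=np.array([np.cos(a),np.sin(a),0]);z=np.array([0,0,-1.]);y=np.cross(z,x)
    return np.c_[x,y,z]@Ro.from_rotvec([0,np.radians(tilt),0]).as_matrix()
def plan(targets,base=None):
    o=r.get_obs();p0,R0=(np.array(o['position']),np.array(o['orientation'])) if base is None else base
    for p,R in targets:
        t=R0.T@(np.array(p)-p0)/40;w=np.degrees(Ro.from_matrix(R0.T@R).as_rotvec())/10
        print(np.round(t,2).tolist(),np.round(w,2).tolist())
E
python3 - <<'E'
from h import *
plan([((470,218,230),Rt(-122)),((470,218,140),Rt(-122))])
E
```

```text
[6.98, -9.66, 0.02] [-0.0, -0.01, 1.51]
[6.98, -9.66, 2.27] [-0.0, -0.01, 1.51]
```

Emit:
move_arm:
  travel:
    - [6.98,-9.66,0]
    - [6.98,-9.66,0]
    - [6.98,-9.66,0]
    - [6.98,-9.66,0]
    - [6.98,-9.66,0]
    - [6.98,-9.66,0]
    - [6.98,-9.66,0]
    - [6.98,-9.66,0]
    - [6.98,-9.66,2.27]
    - [6.98,-9.66,2.27]
  rotation:
    - [0,0,1.51]
    - [0,0,1.51]
    - [0,0,1.51]
    - [0,0,1.51]
    - [0,0,1.51]
    - [0,0,1.51]
    - [0,0,1.51]
    - [0,0,1.51]
    - [0,0,1.51]
    - [0,0,1.51]
  grip: [40,40,40,40,40,40,40,40,40,40]

```text
time_s: 1.4
position: [468.8, 216.6, 137.5]
orientation: [[-0.532, -0.847, -0.004], [-0.847, 0.532, -0.002], [0.004, 0.002, -1.0]]
force: [-0.6, -1.5, -0.6]
opening: 39.9
```

```bash
python3 - <<'E'
from h import *
import pickle
c=snap('wrist','w1.png');d=snap('side');s=snap('scene');pickle.dump((c,d,s),open('c1.pkl','wb'))
o=r.get_obs();print(np.round(o['position'],1),np.round(o['qpos'],2))
im=c['color'].astype(int);m=((im[...,0]>120)&(im[...,1]<80)&(im[...,2]<80)).astype(np.uint8)
k,l,st,ce=cv2.connectedComponentsWithStats(m)
for i in range(1,k):
    if st[i][4]>30: print(st[i],ce[i],onz(c,*ce[i],84).round(1),onz(c,*ce[i],100).round(1))
cv2.circle(c['color'],tuple(int(q) for q in proj(c,o['position'])),4,(255,255,0),1)
cv2.imwrite('pics/w1.png',c['color'][:,:,::-1])
E
```

```text
[469.6 217.9 139.4] [ 0.75  0.3  -0.38  0.   -0.9   0.26]
[ 539  147   63   89 2902] [570.49965541 192.11543763] [393.6  50.8  84. ] [405.6  60.6 100. ]
[312 208  20  29 471] [321.22505308 222.67515924] [469.5 216.5  84. ] [475.3 212.8 100. ]
```

View pics/w1.png

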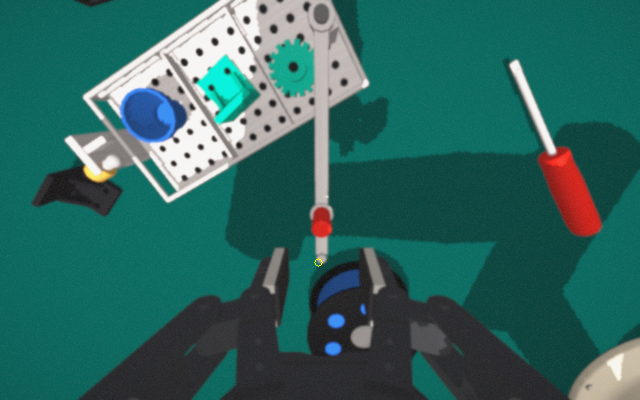

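The wrist view shows the knob at (321,223), in line between the open jaws. The pivot is at (321,13) and the bar runs straight between them, so the jaws lie along the tangent. I'll refine the pivot and plan the swing.

```bash
python3 - <<'E'
from h import *
import pickle
c,d,s=pickle.load(open('c1.pkl','rb'))
P=onz(c,321,13,73);print('pivot',P.round(1),'catch',onz(c,101,150,75).round(1))
for q in [(85,97),(168,200),(367,85)]: print(onz(c,*q,36).round(1))
p=np.array([584.5,146.5]) ; p=np.array([(P[0]+583.3)/2,(P[1]+146.7)/2]);print(p)
k=np.array([469.5,217]);th0=np.degrees(np.arctan2(*(k-p)[::-1]));print(th0,np.linalg.norm(k-p))
o=r.get_obs();b=(np.array(o['position']),np.array(o['orientation']))
L=[((469.5,217,77),Rt(-122))]
for a in np.r_[th0-90:2:8j]:
    q=p+136*np.array([-np.sin(np.radians(a)),np.cos(np.radians(a))]);L.append(((*q,77),Rt(a-180)));print(round(a,1),q.round(1))
plan(L,b)
E
```

```text
pivot [586.7 142.6  73. ] catch [598.6 321.8  75. ]
[645.9 329.3  36. ]
[545.7 333.8  36. ]
[533.9 132.6  36. ]
[585.02453909 144.63341232]
147.9362528111279 136.31889870250075
57.9 [469.8 216.8]
49.9 [480.9 232.2]
42.0 [494.1 245.8]
34.0 [509.  257.4]
26.0 [525.5 266.9]
18.0 [543. 274.]
10.0 [561.4 278.6]
2.0 [580.3 280.6]
[0.01, -0.01, 1.56] [0.0, -0.02, 0.0]
[0.01, -0.02, 1.56] [0.0, -0.02, 0.01]
[-0.46, -0.05, 1.56] [0.0, -0.02, 0.81]
[-0.92, -0.15, 1.56] [0.0, -0.02, 1.61]
[-1.37, -0.31, 1.55] [0.0, -0.02, 2.4]
[-1.79, -0.54, 1.55] [-0.0, -0.02, 3.2]
[-2.17, -0.81, 1.55] [-0.0, -0.02, 4.0]
[-2.51, -1.14, 1.55] [-0.0, -0.02, 4.8]
[-2.8, -1.52, 1.55] [-0.01, -0.02, 5.6]
```

Emit:
move_arm:
  travel:
    - [0,0,0.8]
    - [0,0,1.57]
    - [0,0,1.57]
    - [0,0,1.57]
    - [0,0,1.57]
  rotation:
    - [0,0,0]
    - [0,0,0]
    - [0,0,0]
    - [0,0,0]
    - [0,0,0]
  grip: [40,40,40,26,26]
  force: 20

```text
time_s: 2.17
position: [471.2, 219.5, 79.6]
orientation: [[-0.529, -0.848, 0.003], [-0.848, 0.529, 0.002], [-0.004, -0.001, -1.0]]
force: [0.7, 0.2, 0.0]
opening: 26.2
```

Wrist and scene agree on the pivot to about 3 mm, and the rack yaw comes out near -3°. Now I'll swing through the first 48°.

Emit:
move_arm:
  travel:
    - [-0.29,-0.01,0]
    - [-0.57,-0.05,0]
    - [-0.85,-0.11,0]
    - [-1.12,-0.19,0]
    - [-1.38,-0.29,0]
    - [-1.64,-0.42,0]
    - [-1.88,-0.57,0]
    - [-2.11,-0.74,0]
    - [-2.33,-0.92,0]
    - [-2.53,-1.12,0]
  rotation:
    - [0,0,0.48]
    - [0,0,0.96]
    - [0,0,1.44]
    - [0,0,1.92]
    - [0,0,2.4]
    - [0,0,2.88]
    - [0,0,3.36]
    - [0,0,3.84]
    - [0,0,4.32]
    - [0,0,4.8]
  grip: [26,26,26,26,26,26,26,26,26,26]

```text
time_s: 3.42
position: [562.5, 281.1, 79.0]
orientation: [[-0.985, -0.171, 0.001], [-0.171, 0.985, 0.001], [-0.002, 0.001, -1.0]]
force: [-0.0, -0.2, 0.0]
opening: 25.8
```

```bash
python3 - <<'E'
from h import *
import pickle
c=snap('wrist','w2.png');d=snap('side');s=snap('scene');pickle.dump((c,d,s),open('c2.pkl','wb'))
o=r.get_obs();print(np.round(o['position'],1),np.round(o['force'],1))
for n,x,u0,u1,v0,v1 in(('w',c,200,420,150,300),('d',d,270,330,230,320),('s',s,340,410,140,220)):
    im=x['color'][v0:v1,u0:u1].astype(int);m=((im[...,0]>120)&(im[...,1]<80)&(im[...,2]<80)).astype(np.uint8)
    k,l,st,ce=cv2.connectedComponentsWithStats(m)
    for i in range(1,k):
        if st[i][4]>8: q=ce[i]+[u0,v0];print(n,st[i],q.round(1),onz(x,*q,84).round(1))
E
```

```text
[562.3 281.   78.6] [ 0.1  0.7 -0.2]
w [123  90  26  47 991] [334.7 263.6] [556.1 278.3  84. ]
d [29 50  5 11 41] [301.3 284.9] [557.9 277.7  84. ]
s [36 34  6 10 41] [378.7 178.6] [557.  281.4  84. ]
```

View pics/w2.png

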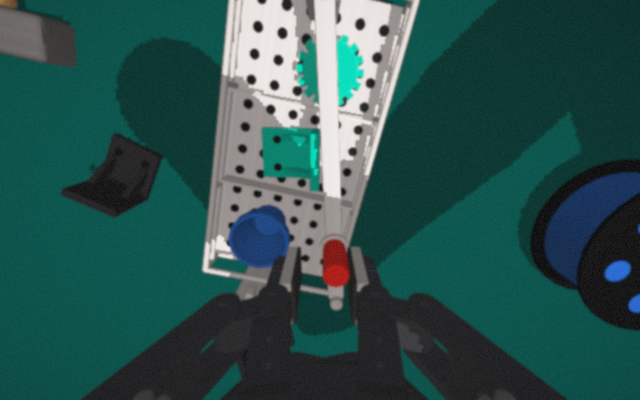

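The wrist view shows the knob at (335,264), pushed by the trailing finger about 6 mm behind the TCP, with the prints in their bays. About 14–15° remain, so I'll finish and push through the snap.

Emit:
move_arm:
  travel:
    - [-0.24,-0.01,0]
    - [-0.47,-0.03,0]
    - [-0.65,-0.06,0]
    - [-0.77,-0.09,0]
    - [-0.86,-0.11,0]
    - [-0.92,-0.13,0]
    - [-0.92,-0.13,0]
  rotation:
    - [0,0,0.4]
    - [0,0,0.8]
    - [0,0,1.1]
    - [0,0,1.3]
    - [0,0,1.4]
    - [0,0,1.4]
    - [0,0,1.4]
  grip: [26,26,26,26,26,26,26]

```text
time_s: 4.45
position: [599.1, 281.8, 77.7]
orientation: [[-0.998, 0.069, 0.0], [0.069, 0.998, 0.0], [-0.0, 0.0, -1.0]]
force: [0.2, -0.3, 0.5]
opening: 26.2
```

```bash
python3 - <<'E'
from h import *
import pickle
c=snap('wrist','w3.png');d=snap('side');s=snap('scene');pickle.dump((c,d,s),open('c3.pkl','wb'))
o=r.get_obs();print(np.round(o['position'],1),np.round(o['force'],1))
for n,x,u0,u1,v0,v1 in(('w',c,200,420,150,300),('d',d,270,330,230,320),('s',s,340,410,140,220)):
    im=x['color'][v0:v1,u0:u1].astype(int);m=((im[...,0]>120)&(im[...,1]<80)&(im[...,2]<80)).astype(np.uint8)
    k,l,st,ce=cv2.connectedComponentsWithStats(m)
    for i in range(1,k):
        if st[i][4]>8: q=ce[i]+[u0,v0];print(n,st[i],q.round(1),onz(x,*q,84).round(1))
E
```

```text
[598.9 281.9  77.6] [-1.2  0.2 -0.2]
w [ 121   92   27   48 1011] [333.8 266.3] [593.2 281.4  84. ]
d [16 48  3 10 22] [287.  282.5] [594.7 281.   84. ]
s [46 40  6 10 44] [388.4 184.7] [592.8 283.   84. ]
```

View pics/w3.png

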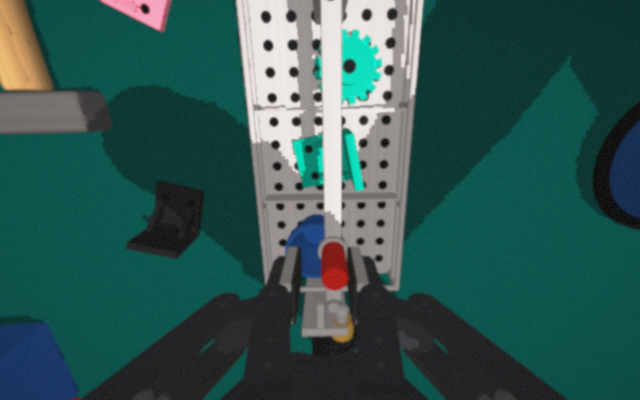

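The bar lies along the rack's centreline and its tip is at the catch, with the knob at about (593,281.5). To confirm it is home, I'll push a few millimetres more and watch the force.

Emit:
move_arm:
  travel:
    - [-0.05,0,0]
    - [-0.1,0,0]
    - [-0.1,0,0]
  rotation:
    - [0,0,0]
    - [0,0,0]
    - [0,0,0]
  grip: [26,26,26]

```text
time_s: 4.97
position: [600.2, 281.7, 77.5]
orientation: [[-0.998, 0.07, -0.006], [0.07, 0.998, -0.001], [0.006, -0.002, -1.0]]
force: [-8.2, 1.1, 4.1]
opening: 26.1
```

```bash
cat > m.py <<'E'
from h import *
from scipy.optimize import fsolve
c=snap('wrist');d=snap('side');s=snap('scene')
o=r.get_obs();print(np.round(o['position'],1),np.round(o['force'],1),np.round(o['qpos'],2))
for n,x,u0,u1,v0,v1 in(('w',c,200,420,150,300),('d',d,270,330,230,320),('s',s,340,410,140,220)):
    im=x['color'][v0:v1,u0:u1].astype(int);m=((im[...,0]>120)&(im[...,1]<80)&(im[...,2]<80)).astype(np.uint8)
    k,l,st,ce=cv2.connectedComponentsWithStats(m)
    for i in range(1,k):
        if st[i][4]>8: q=ce[i]+[u0,v0];print(n,q.round(1),onz(x,*q,84).round(1))
E
python3 m.py
```

```text
[600.1 281.8  77.5] [-8.3  1.9  5.1] [ 0.68  0.58 -0.07 -0.   -0.92 -0.75]
w [335.4 266.6] [593.4 281.4  84. ]
d [287.  284.7] [592.5 287.3  84. ]
s [388.4 184.7] [592.8 283.   84. ]
```

The force rises to 8 N with the knob still, well over the 2 N snap, so the bar is against its stop. I'll back off and lift clear.

Emit:
move_arm:
  travel:
    - [0.2,0,0]
    - [0.2,0,0]
    - [0.2,0,-1.5]
    - [0.2,0,-3.0]
    - [0.2,0,-5.0]
    - [0.2,0,-6.0]
    - [0.2,0,-6.0]
  rotation:
    - [0,0,0]
    - [0,0,0]
    - [0,0,0]
    - [0,0,0]
    - [0,0,0]
    - [0,0,0]
    - [0,0,0]
  grip: [30,30,30,60,60,60,60]

```text
time_s: 6.0
position: [597.3, 282.9, 324.9]
orientation: [[-0.997, 0.07, 0.012], [0.07, 0.998, 0.007], [-0.011, 0.008, -1.0]]
force: [-0.5, -0.3, 0.1]
opening: 60.2
```

```bash
python3 m.py; python3 - <<'E'
from h import *
plan([((637,-231,318),Rt(-190))])
E
```

```text
[594.6 282.  316.6] [-0.1  1.1 -0.4] [ 0.69  0.4   0.25 -0.   -1.42 -0.76]
w [328.  166.4] [593.7 279.3  84. ]
d [288.1 282.4] [592.3 279.9  84. ]
s [388.2 184.6] [592.3 282.7  84. ]
[-1.95, -12.72, -0.03] [-0.0, -0.01, 0.6]
```

Emit:
move_arm:
  travel:
    - [-1.95,-12.72,0]
    - [-1.95,-12.72,0]
    - [-1.95,-12.72,0]
    - [-1.95,-12.72,0]
    - [-1.95,-12.72,0]
    - [-1.95,-12.72,0]
    - [-1.95,-12.72,0]
    - [-1.95,-12.72,0]
    - [-1.95,-12.72,0]
    - [-1.95,-12.72,0]
  rotation:
    - [0,0,0.6]
    - [0,0,0.6]
    - [0,0,0.6]
    - [0,0,0.6]
    - [0,0,0.6]
    - [0,0,0.6]
    - [0,0,0.6]
    - [0,0,0.6]
    - [0,0,0.6]
    - [0,0,0.6]
  grip: [60,60,60,60,60,60,60,60,60,60]

```text
time_s: 7.4
position: [636.9, -231.5, 315.4]
orientation: [[-0.984, 0.175, -0.004], [0.175, 0.985, 0.001], [0.004, 0.0, -1.0]]
force: [-0.8, -0.4, 0.8]
opening: 59.9
```

```bash
python3 - <<'E'
from h import *
import pickle
for _ in range(3): c=snap('wrist','w4.png')
s=snap('scene');d=snap('side');pickle.dump((c,s,d),open('c4.pkl','wb'))
o=r.get_obs();print(np.round(o['position'],1),np.round(o['orientation'],3).tolist(),np.round(o['force'],1))
E
```

```text
[ 637.5 -229.   318. ] [[-0.985, 0.171, 0.0], [0.171, 0.985, 0.0], [-0.0, 0.0, -1.0]] [-0.2  0.3  0. ]
```

View pics/w4.png

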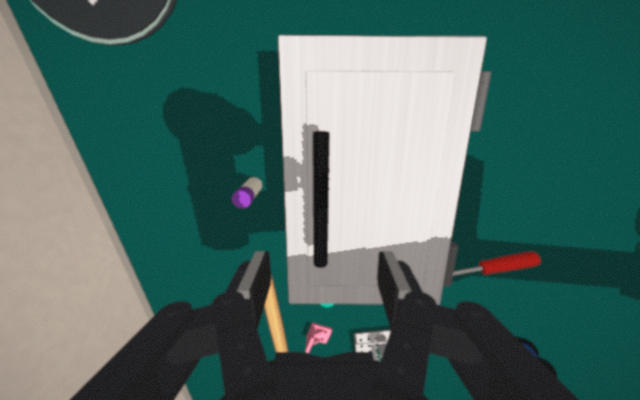

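The wrist view shows the handle bar from (321,132) to (320,266), vertical in the image and so square to the jaws. The hinges are on the right at (480,100) and (450,262).

```bash
python3 - <<'E'
from h import *
import pickle
c,s,d=pickle.load(open('c4.pkl','rb'))
im=c['color'][120:275,295:345].astype(int);m=(im.max(2)<60).astype(np.uint8)
k,l,st,ce=cv2.connectedComponentsWithStats(m);i=1+np.argmax(st[1:,4]);rc=cv2.minAreaRect(np.argwhere(l==i)[:,::-1].astype(np.float32));print(rc,st[i])
ce=np.array(rc[0])+[295,120];mid=onz(c,*ce,225);print('mid@225',mid.round(1))
v0,v1=120+st[i][1],120+st[i][1]+st[i][3]
A,B=onz(c,ce[0],v0,225),onz(c,ce[0]-.3,v1,225);print(A.round(1),B.round(1),np.linalg.norm(A-B))
# height by size: distance of ends known 124; triangulate ends with first scene/side views
C=pickle.load(open('c0.pkl','rb'));S,D=C['scene'],C['side']
print(tri(ray(c,ce[0],v1),ray(S,269.8,260),ray(D,320.7,128)),tri(ray(c,ce[0],v0),ray(S,213.8,287.6),ray(D,338.4,107)))
for q in [(279,37),(486,38),(441,303),(289,303)]: print('lid corner',onz(c,*q,188).round(1))
E
```

```text
((25.5, 79.0), (134.0, 13.0), 90.0) [  19   12   14  135 1777]
mid@225 [ 638.5 -237.7  225. ]
[ 628.4 -294.2  225. ] [ 651. -170.  225.] 126.23953670999357
(array([ 649.14441711, -172.20199969,  224.89178107]), [np.float64(2.447568750707663), np.float64(2.3519275334023484), np.float64(3.550847387581463)]) (array([ 627.64366865, -290.94578397,  222.96654319]), [np.float64(3.15548025381313), np.float64(4.13760222912), np.float64(2.2621672900083674)])
lid corner [ 650.1 -373.8  188. ]
lid corner [ 478.3 -342.3  188. ]
lid corner [525.6 -75.8 188. ]
lid corner [ 699.8 -106.1  188. ]
```

Handle: mid (638.5,-233,224), yaw -10.2°. Both match the lid corners and the two-view heights. I'll descend and grip, with the TCP at about z = 207.

Emit:
move_arm:
  travel:
    - [-0.04,-0.09,1.0]
    - [-0.04,-0.09,1.9]
    - [-0.04,-0.09,2.5]
    - [-0.04,-0.09,2.78]
    - [-0.04,-0.09,2.78]
    - [-0.04,-0.09,2.78]
    - [-0.04,-0.09,2.78]
    - [-0.04,-0.09,2.78]
    - [-0.04,-0.09,2.78]
  rotation:
    - [0,0,0]
    - [0,0,0]
    - [0,0,0]
    - [0,0,0]
    - [0,0,0]
    - [0,0,0]
    - [0,0,0]
    - [0,0,0]
    - [0,0,0]
  grip: [60,60,60,60,60,5,5,5,5]
  force: 50

```text
time_s: 8.78
position: [639.2, -234.7, 207.7]
orientation: [[-0.985, 0.174, 0.003], [0.173, 0.985, -0.001], [-0.003, -0.0, -1.0]]
force: [1.5, 0.0, 3.6]
opening: 12.3
```

```bash
python3 - <<'E'
from h import *
c=snap('wrist','w5.png')
o=r.get_obs();p=np.array(o['position']);print(p.round(1),np.round(o['force'],1),o['opening'],np.round(o['qpos'],2))
R=np.array(o['orientation'])
ax=np.array([np.cos(np.radians(-10.2)),np.sin(np.radians(-10.2)),0])
# arc: hinge->grasp point lid coords (143,41)
b=(p,R);g=p+R[:,2]*18.7;print('grasp z',(p-R[:,2]*18.7)[2])
def pose(deg,tilt):
    t=np.radians(deg);dx=143*np.cos(t)-41*np.sin(t)-143;dz=143*np.sin(t)+41*np.cos(t)-41
    G=p-R[:,2]*18.7+ax*dx+np.array([0,0,dz]);Rn=R@Ro.from_rotvec([0,np.radians(tilt),0]).as_matrix()
    return G+Rn[:,2]*18.7,Rn
for sg in(1,-1): print(sg,pose(60,15*sg)[1][:,2].round(2))
sg=1 if pose(60,15)[1][0,2]>0 else -1
plan([pose(a,sg*a/4) for a in range(6,61,6)],b)
E
```

```text
[ 639.2 -234.7  207.7] [1.9 0.6 3.2] 12.454784567929819 [-0.11  0.49  0.12  0.   -1.2  -0.06]
grasp z 226.41353897020164
1 [-0.25  0.04 -0.97]
-1 [ 0.26 -0.05 -0.97]
[0.11, 0.0, -0.37] [0.0, -0.15, -0.0]
[0.26, 0.0, -0.72] [0.0, -0.3, 0.0]
[0.45, 0.0, -1.06] [0.0, -0.45, -0.0]
[0.67, 0.0, -1.37] [0.0, -0.6, -0.0]
[0.93, 0.0, -1.66] [0.0, -0.75, -0.0]
[1.21, 0.0, -1.92] [0.0, -0.9, -0.0]
[1.51, 0.01, -2.14] [0.0, -1.05, -0.0]
[1.84, 0.01, -2.33] [0.0, -1.2, -0.0]
[2.19, 0.01, -2.49] [0.0, -1.35, -0.0]
[2.55, 0.01, -2.61] [0.0, -1.5, -0.0]
```

View pics/w5.png

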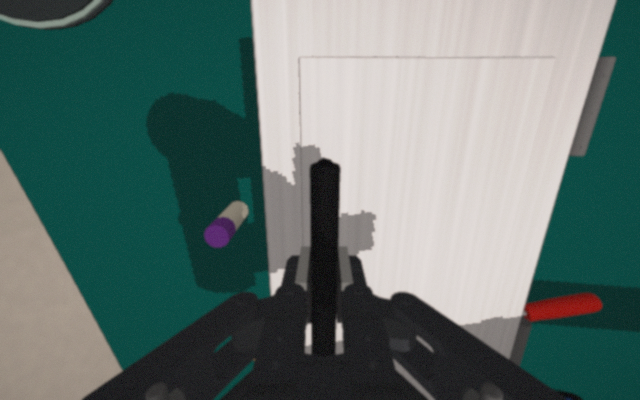

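The bar is held between the pads (opening 12.4 mm, pad centre at z = 226). I'll swing it up on the arc, tilting the tool 15° with the lid.

Emit:
move_arm:
  travel:
    - [0.11,0,-0.37]
    - [0.26,0,-0.72]
    - [0.45,0,-1.06]
    - [0.67,0,-1.37]
    - [0.93,0,-1.66]
    - [1.21,0,-1.92]
    - [1.51,0,-2.14]
    - [1.84,0,-2.33]
    - [2.19,0,-2.49]
    - [2.55,0,-2.61]
  rotation:
    - [0,-0.15,0]
    - [0,-0.3,0]
    - [0,-0.45,0]
    - [0,-0.6,0]
    - [0,-0.75,0]
    - [0,-0.9,0]
    - [0,-1.05,0]
    - [0,-1.2,0]
    - [0,-1.35,0]
    - [0,-1.5,0]
  grip: [5,5,5,5,5,5,5,5,5,5]

```text
time_s: 10.07
position: [541.7, -216.8, 315.0]
orientation: [[-0.948, 0.172, 0.269], [0.166, 0.985, -0.047], [-0.273, 0.001, -0.962]]
force: [6.4, 1.3, 3.3]
opening: 12.2
```

```bash
python3 - <<'E'
from h import *
import pickle
for _ in range(3): d=snap('side')
s=snap('scene');c=snap('wrist');pickle.dump((c,s,d),open('c6.pkl','wb'))
cr=lambda x,u,v,w,h:cv2.resize(x['color'][v:v+h,u:u+w,::-1],(400,300),interpolation=cv2.INTER_CUBIC)
cv2.imwrite('pics/f.png',np.vstack([np.hstack([cr(s,140,150,200,150),cr(d,270,50,160,120)]),np.hstack([cr(s,325,155,100,75),cr(d,255,235,100,75)])]))
o=r.get_obs();p=np.array(o['position']);R=np.array(o['orientation']);G=p-R[:,2]*18.7
print(p.round(1),np.round(o['force'],1),o['opening'],np.round(o['qd'],3),o['time_s'],G.round(1))
ax=np.array([np.cos(np.radians(-10.2)),np.sin(np.radians(-10.2))])
H=np.array([639.2,-234.7])-143*ax;h=(G[:2]-H)@ax;v=G[2]-184
print('lid deg',np.degrees(np.arctan2(v,h)-np.arctan2(41,143)),'radius',np.hypot(h,v),np.hypot(143,41))
E
python3 m.py
```

```text
[ 541.2 -216.7  315.3] [4.7 3.8 6.3] 12.032910289655005 [ 0.001  0.007  0.006  0.    -0.002  0.001] 10.325 [ 536.2 -215.9  333.3]
lid deg 59.62825844982516 radius 154.15358657954127 148.7615541731129
[ 541.5 -216.8  315.2] [4.3 2.8 6.4] [-0.09  0.13 -0.16  0.03 -1.   -0.09]
d [288.4 282.3] [591.7 279.4  84. ]
s [388.1 184.2] [591.1 283.9  84. ]
```

View pics/f.png

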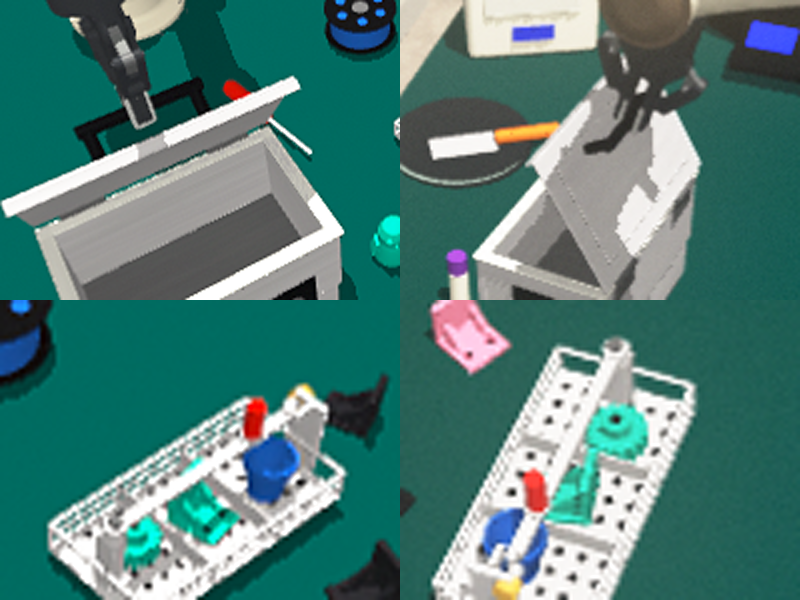

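The lid is open with the handle held by the fingers, and the bar sits in the catch with all three prints in their bays. The lid's free-edge corners are at scene (144,254) and (288.5,191.5), so I'll cross-check the angle from those.

```bash
python3 - <<'E'
from h import *
import pickle
c,s,d=pickle.load(open('c6.pkl','rb'))
a=np.radians(-10.2);ex=np.array([np.cos(a),np.sin(a),0]);ey=np.array([-np.sin(a),np.cos(a),0]);ez=np.array([0,0,1.])
H=np.array([498,-208,184])
for deg in (52,56,60,64,68):
    t=np.radians(deg);u=ex*np.cos(t)+ez*np.sin(t);n=-ex*np.sin(t)+ez*np.cos(t)
    print(deg,[np.round(proj(s,H+180*u+y*ey+4.5*n),1).tolist() for y in(-137,137)],[np.round(proj(d,H+180*u+y*ey+4.5*n),1).tolist() for y in(-137,137)], np.round(proj(s,H+143*u+41*n-62*ey),1),np.round(proj(s,H+143*u+41*n+62*ey),1))
E
```

```text
52 [[144.1, 262.6], [290.7, 197.2]] [[359.7, 67.3], [317.1, 115.9]] [180.1 225.2] [243.4 198.3]
56 [[140.9, 255.6], [287.8, 191.3]] [[362.9, 66.0], [320.5, 114.7]] [177.8 220.4] [241.1 193.9]
60 [[137.8, 248.8], [284.8, 185.4]] [[366.3, 64.9], [324.0, 113.8]] [175.6 215.8] [238.7 189.7]
64 [[134.8, 242.0], [281.7, 179.8]] [[369.8, 64.1], [327.8, 113.2]] [173.6 211.5] [236.4 185.7]
68 [[132.0, 235.5], [278.7, 174.4]] [[373.5, 63.5], [331.7, 112.8]] [171.6 207.4] [234.1 182. ]
```

The corners suggest about 57° and the grasp geometry 59.6°. I'll nudge about 7 mm further towards the robot to sit nearer 60°.

Emit:
move_arm:
  travel:
    - [0.08,0,-0.02]
    - [0.17,0,-0.05]
    - [0.17,0,-0.05]
    - [0.17,0,-0.05]
    - [0.17,0,-0.05]
    - [0.17,0,-0.05]
  rotation:
    - [0,0,0]
    - [0,0,0]
    - [0,0,0]
    - [0,0,0]
    - [0,0,0]
    - [0,0,0]
  grip: [5,5,5,5,5,5]

```text
time_s: 11.22
position: [536.0, -215.8, 316.7]
orientation: [[-0.947, 0.172, 0.271], [0.165, 0.985, -0.047], [-0.276, 0.0, -0.961]]
force: [5.3, 2.5, 8.2]
opening: 12.4
```

```bash
python3 - <<'E'
from h import *
s=snap('scene');d=snap('side')
a=np.radians(-10.2);ex=np.array([np.cos(a),np.sin(a),0]);ey=np.array([-np.sin(a),np.cos(a),0]);ez=np.array([0,0,1.])
H=np.array([498,-208,184])
o=r.get_obs();p=np.array(o['position']);R=np.array(o['orientation']);G=p-R[:,2]*18.7
h=(G-H)@ex;v=G[2]-184;print(p.round(1),np.round(o['force'],1),o['opening'],'deg',np.degrees(np.arctan2(v,h)-np.arctan2(41,143)),np.hypot(h,v),np.abs(o['qd']).max())
A=cv2.resize(s['color'][170:290,130:310,::-1],None,fx=4.4,fy=4.4,interpolation=cv2.INTER_CUBIC)
for deg,col in((56,(0,0,255)),(60,(0,255,0)),(64,(255,0,0))):
    t=np.radians(deg);u=ex*np.cos(t)+ez*np.sin(t);n=-ex*np.sin(t)+ez*np.cos(t)
    for y in(-137,137):
        q=proj(s,H+180*u+y*ey+4.5*n);cv2.circle(A,(int((q[0]-129.5)*4.4),int((q[1]-169.5)*4.4)),4,col,1)
    for y in(-62,62):
        q=proj(s,H+143*u+41*n+y*ey);cv2.circle(A,(int((q[0]-129.5)*4.4),int((q[1]-169.5)*4.4)),4,col,1)
cv2.imwrite('pics/g.png',A)
E
```

```text
[ 536.  -215.8  316.7] [6.5 3.3 8.3] 11.778318859432689 deg 61.415246493344846 154.4315063044089 0.0014409337437772643
```

View pics/g.png

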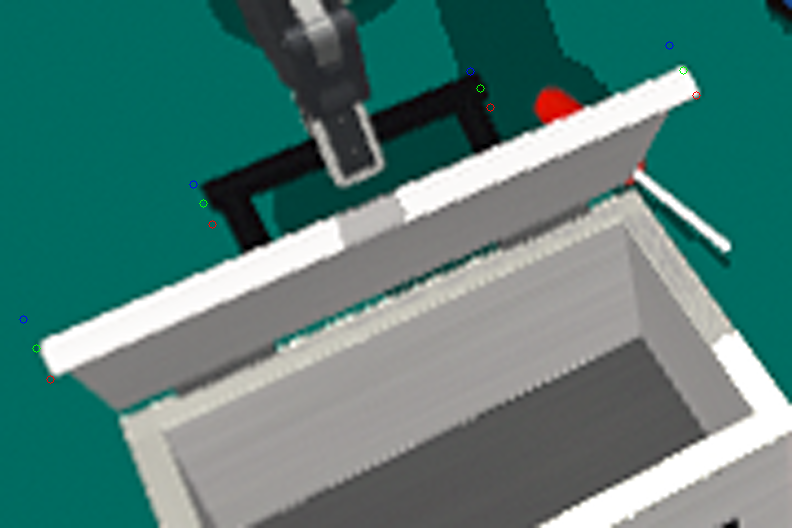

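The green 60° markers coincide with the lid's free-edge corners and the handle ends. Handing in.

```bash
python3 m.py; python3 -c "
from workcell import r
o=r.get_obs();print(o['time_s'],o['opening'],o['position']);print(r.sign_off())"
```

```text
[ 536.  -215.8  316.7] [5.6 3.4 9.1] [-0.09  0.12 -0.18  0.03 -1.   -0.09]
d [288.4 282.3] [591.7 279.4  84. ]
s [388.1 184.2] [591.1 283.9  84. ]
11.475 11.588813249997377 [ 536.03459437 -215.77385374  316.73462377]
the job is handed in; nothing more can be done
None
```

I swung the hold-down bar shut past its plunger, then gripped the bath lid's handle and lifted it. The job was handed in at 11.5 s with the fingers still holding the lid at about 60°; no verdict is reported back.

**Bar and rack**
- **Bar home:** an extra push reached about 8 N without the knob moving, well over the 2 N snap. The knob stayed within about 1.5 mm of that spot afterwards.
- **Rack and prints:** a view with the lid up showed the rack standing with all three prints in their bays. I saw nothing else on the bench disturbed, but did not re-measure the bystanders.

**Lid**
- **Angle:** the last checks agree, with the corner overlay at about 60° and the grip geometry at 61.4°. Before a 7 mm correction they had differed, at 57° and 59.6°.
- **Hold:** the arm was still. The fingers' opening was 11.6 mm on the 14 mm bar, down from 12.4 mm at the grasp.

**Checks that disagreed:** the grip point worked out about 5 mm farther from the hinge than the nominal handle radius. The force reading while holding was 8–9 N upwards, not the downward pull I expected from the lid's weight. I judged both harmless and left them.

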